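# Seat a mycelium specimen and hold the scanner's enabling lever level

### The arm

A 7-joint arm with a two-finger parallel gripper is mounted at the origin on the work surface. World frame = base frame: x ahead of the robot, y to its left, z up, the work surface at z = 0. Lengths are in m, angles in rad, forces in N, time in s.
With the tool pointing down it reaches from about 0.4 to 0.9 m from the base axis. Payload 5.5 kg.
Tool frame: the origin (TCP) lies on the centre line of the jaws, within the pads' length; the fingertips stand 19 mm ahead of it and the grasp point (between the pads) is the TCP; z points along the fingers, y is the line along which they close (so a half turn about z gives the same grasp; the last joint's range is limited). The gripper opens to 85 mm and grips with 20 to 120 N. Pads are 22 mm wide; open, the fingers measure 114 mm over their backs; the gripper's body (76 mm by 85 mm) begins 54 mm behind the grasp point. The pads swing forward as they close: fully open they stand 13 mm farther back than shut.
Start: joints at [-0.914, 0.501, -0.427, 1.55, 0.221, 1.138, -0.21], TCP at [0.249, 0.6, 0.25] pointing down, gripper open.
Joint ranges: [-2.88, 2.88], [-0.31, 2.03], [-1.54, 1.56], [0.2, 2.42], [-1.41, 4.55], [0.19, 2.02], [-2.57, 2.57]. Speed limits (rad/s): [2.57, 2.57, 3.14, 3.14, 3.14, 3.14, 3.14].

### API

Orientations are given as a 3x3 rotation matrix whose columns are the frame's x, y, z axes.
In Python, from workcell import env, vision, job gives the robot as it stands. The module is installed in compiled form; this text tells all that it offers.
- The arm moves only by the shell command python3 -m handwheel 'ROWS' [OPENING] [FORCE]. ROWS is JSON, a list of rows, each an object with "slide": the shift along the tool's x, y, z in cm, a list of three; "rot": the turn, a rotation vector about the tool's x, y, z in rad, a list of three. In form: [{"slide": [x, y, z], "rot": [ax, ay, az]}, ...]. A call has 1 to 10 rows; each row is the pose to reach, as a shift and turn from the pose commanded when the call began, along the tool's axes at that moment; what a row does not reach only later rows make up. A row lasts 1/10 s, in which the tool goes at most 50 mm and 8.59 degrees, less where a joint would pass 70% of its speed; a pose out of reach is approached as far as the arm can. A call with a gripper value outside its range is refused whole. OPENING is the opening, from 0 (shut) to 1 (fully open), set as the call begins (- or left out, the last holds). The fingers move at their own pace and stop on an object; FORCE is the grip in N (left out, the last holds). Time passes only in rows, so rows that repeat a pose let the fingers close. It gives the time, the measured TCP pose, the force, the opening and the grip force at its end, in the units of the state.
- env.read_state(): the state, without advancing time (a new reading comes with each control period).
- vision.snapshot(name): name is "scene" or "top"; returns a dict with "image" (400x640x3 uint8, blue, green, red), "fx", "fy", "cx", "cy" (pixels), "world_to_cam" (4x4, takes a point from world to camera coordinates). Camera axes: x right, y down, z forward; pixel columns grow to the right and rows downward; lengths in m; the calibration is good to about 2 mm. A picture is of the moment at which its call begins. There is no depth.
- job.finish_job(): hands the job in; it is judged then, once.
The state is a dict: "time_s": time; "joint_pos": joint angles; "joint_velocities": joint speeds; "joint_efforts": joint torques, N m; "tcp_pos": TCP position; "ee_rot": TCP orientation; "ft_force": force on the tool from outside, world axes, zero at the start; "wrist_torque": the same for the moment, N m; "width": opening from 0.0 (shut) to 1.0 (fully open); "grasp_force": force on a finger pad.
Only numpy, scipy, OpenCV 4.12 (cv2) and the standard library are available. Lean on these libraries where they do the work, as an engineer would, in place of code of your own. Each camera call takes 0.05 s, during which the arm holds its last target. There are 200 camera calls.

### The job

Put the small rectangular mycelium specimen block into the pocket of the aluminium scan nest and press it fully home, flush with the plate. Then, with the fingers, press the spring-loaded enabling lever down to its middle position, where its bar is level, never as far as its bottom stop, hold it there for at least three seconds, and finish with the robot still holding it level. Do not press the lever before the block is home, and leave everything else on the table where it is.

Things in the scene. Friction and masses are not known exactly. Their poses are not given: they have to be found in the camera images.
- block_mid (a point): Centre of the specimen: a cream oblong block with brown flecks, 60 mm long (its x axis), 40 mm wide (y), 30 mm high (z), about 40 g, loose, lying flat, so this point is 15 mm above the table. Of the three cream mycelium pieces (mixed among three places mid-table) it is the only oblong one and the only one that fits the pocket; either way round will do.
- nest_mouth (a point): Centre of the pocket's mouth, in the top face of the scan nest, 38 mm above the table: a fixed aluminium plate 130 (x) by 110 mm (y), z up, with a central blind pocket 63 mm along x, 43 mm along y, 30 mm deep. A seated block's centre is 15 mm below this point. A sensor head, 68 mm high, stands 65 to 110 mm out along +x. Nest and lever unit may be on either side.
- lever_pad (a point): Top centre of the round black pad (38 mm across) at the free end of the enabling lever; moves with it. It is about 116 mm above the table at rest, 92 mm with the bar level, 70 mm at the bottom stop. The bar is steel, 22 mm wide, 10 mm thick. This point lies 110 mm along the bar from the hinge and 17 mm above the bar's centre line. Its x axis points, seen from above, to the hinge.
- lever_hinge (a point): Middle of the lever's horizontal hinge axis (along its y), 75 mm above the table, at the far end of the fixed grey lever box (150 by 75 mm, 40 mm high); the lever's free end points along -x. Two 80 mm high cheeks, 70 mm long, stand beside the hinge end; the bar's top is even with their tops when level. At rest the bar rises towards its free end.
- lever (a joint): Angle of the enabling lever in rad, growing as it is pressed down: 0 at rest (spring holds it up), 0.22 level (the middle, enabling position), 0.42 at the bottom stop. It springs back when let go. Pushing straight down on the pad takes about 3 N to start, 7 N at level, 11 N at the bottom stop.
- big_block: Bystander: cream mycelium block 75 by 75 by 50 mm high, loose; too big for the pocket. Origin at the centre of its underside.
- puck: Bystander: cream mycelium disc 68 mm across, 24 mm high, loose. Origin at the centre of its underside.
- dish: Bystander: closed clear culture dish, 92 mm across, 16 mm high, loose, near the robot. Origin at the centre of its underside.
- jar: Bystander: glass jar with white lid, 60 mm across, 75 mm high, loose, towards the back of the table. Origin at the centre of its underside.
Mind the look-alikes: they are no part of the job. Leave any pink look-alike of the part that bears block_mid alone.

How it is judged:
On the way, in this order (a step that is already met when the one before it is completed fails the run):
1. the specimen block sits flush in the pocket and the fingers have let go of it (horizontal distance between block_mid and nest_mouth below 0.003 m and z of block_mid in the frame of nest_mouth below -0.013 m and angle between the x axis of block_mid and the x axis of nest_mouth, either way round below 0.1 rad and angle between the z axis of block_mid and the z axis of nest_mouth, either way round below 0.1 rad and contact force between block and the fingers below 0.2 N), for 0.2 s.
2. the lever is held level by the fingers for three seconds, the block still flush (horizontal distance between block_mid and nest_mouth below 0.003 m and z of block_mid in the frame of nest_mouth below -0.013 m and angle between the x axis of block_mid and the x axis of nest_mouth, either way round below 0.1 rad and angle between the z axis of block_mid and the z axis of nest_mouth, either way round below 0.1 rad and value of joint lever between 0.15 and 0.29 rad and contact force between lever and the fingers above 3 N and contact force between lever and big_block below 0.2 N and contact force between lever and puck below 0.2 N and contact force between lever and dish below 0.2 N and contact force between lever and jar below 0.2 N), for 3 s.
At the end, for the whole second after the job is handed in: Block in the pocket: centred within 3 mm, top within 2 mm of flush, flat and along the pocket within 0.1 rad. Lever still, within 0.07 rad (4 degrees) of level, pressed by the fingers with more than 3 N, no loose bystander pushing on it (all of step 2 and velocity of joint lever between -0.1 and 0.1 rad/s); the arm keeps its last pose, push and grip.
It fails at once if the lever is pressed (more than 0.1 rad) before the block is home (value of joint lever above 0.1 rad and not (horizontal distance between block_mid and nest_mouth below 0.003 m and z of block_mid in the frame of nest_mouth below -0.013 m and angle between the x axis of block_mid and the x axis of nest_mouth, either way round below 0.1 rad and angle between the z axis of block_mid and the z axis of nest_mouth, either way round below 0.1 rad)).
It fails at once if the lever is pushed to its bottom stop (beyond 0.39 rad) (value of joint lever above 0.39 rad).
It fails at once if a bystander is moved more than 20 mm (distance of any of big_block, puck, dish, jar from where it was at the start of the episode above 0.02 m).
It also fails if it takes over 59 s, if anything falls off the work surface, if the arm or the gripper's body presses on something with over 40 N, if the wrist force passes 120 N, or if a joint passes its speed limit or range.

## Working session

There is one attempt and no reset: what is moved stays moved. The work goes in short steps, Python scripts to look and compute and a shell command to move; the robot and the scene stay as the last step left them, time stands still between calls to the robot, and variables do not carry over. Pictures are saved under pics/ and viewed, at most 10 in all, crops included, and the job is handed in when it is done.

```bash
mkdir -p pics; cat > h.py <<'E'
import numpy as np, cv2
from workcell import env, vision, job
def snap(n,f):
    s=vision.snapshot(n); cv2.imwrite(f'pics/{f}.png',s['image']); np.savez(f'{f}.npz',**s); return s
def load(f): return dict(np.load(f'{f}.npz'))
def ray(s,u,v):
    W=np.array(s['world_to_cam']); R,t=W[:3,:3],W[:3,3]
    d=R.T@np.array([(u-s['cx'])/s['fx'],(v-s['cy'])/s['fy'],1]); return -R.T@t,d
def onz(s,u,v,z):
    c,d=ray(s,u,v); return c+d*(z-c[2])/d[2]
def proj(s,p):
    q=np.array(s['world_to_cam'])@np.r_[p,1]; return s['fx']*q[0]/q[2]+s['cx'],s['fy']*q[1]/q[2]+s['cy']
E
python3 - <<'E'
from h import *
for n in('top','scene'):
    s=snap(n,n+'0'); print(ray(s,320,200),s['fx'])
st=env.read_state(); print(st['time_s'],st['ee_rot'],st['tcp_pos'],st['width'])
E
```

```text
(array([0.30831353, 0.0075835 , 1.41209097]), array([ 0.16384967,  0.00162782, -0.98683378])) 467.8920669055315
(array([ 1.20533988, -0.24830059,  1.20165593]), array([-0.49457393,  0.21183621, -0.84332547])) 518.7612627601352
0.1 [[-9.23477993e-01  3.83650739e-01 -7.12766224e-04]
 [ 3.83651399e-01  9.23476561e-01 -1.62626476e-03]
 [ 3.43052257e-05 -1.77527347e-03 -9.99998424e-01]] [0.24923022 0.59966807 0.24935299] 0.999902251259067
```

View pics/top0.png

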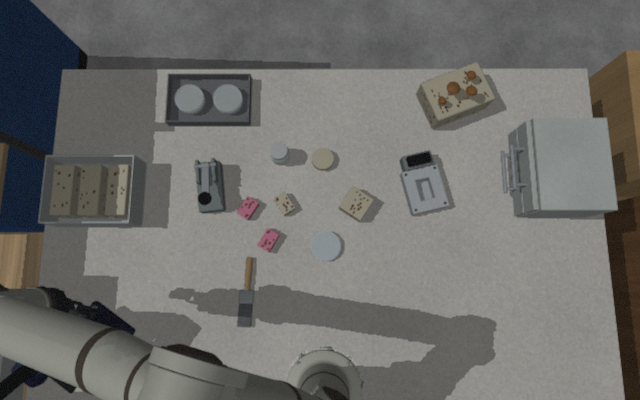

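View pics/scene0.png

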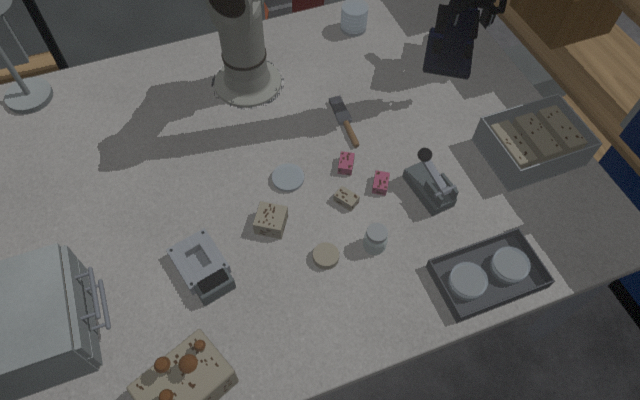

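The top view shows the oblong block at (285,204), the nest at (425,188) with its sensor head at (418,160), and the lever pad at (204,199) with the hinge near (208,165). In the scene view the block is at (346,198), the nest at (203,260) and the pad at (425,155). I'll enlarge these parts.

```bash
python3 - <<'E'
from h import *
t=load('top0')['image'];s=load('scene0')['image']
c=lambda im,x,y,w,h,k:cv2.resize(im[y:y+h,x:x+w],None,fx=k,fy=k,interpolation=cv2.INTER_CUBIC)
a=np.vstack([np.hstack([c(t,185,150,66,50,6)[:,:396],c(t,395,145,66,75,6)[:300*1+0]]) if 0 else np.hstack([c(t,260,180,50,50,6),c(t,395,148,80,75,4)]),np.hstack([c(t,190,150,50,70,4.2857)[:300,:200],c(s,325,180,45,40,6)[:, :240].copy() if 0 else cv2.resize(c(s,325,180,45,40,6),(200,300)),cv2.resize(c(s,160,220,80,80,3),(220,300))])])if 0 else None
P=np.zeros((600,800,3),np.uint8)
def put(im,X,Y): P[Y:Y+im.shape[0],X:X+im.shape[1]]=im
put(c(t,265,185,40,40,7),0,0);put(c(t,395,145,60,75,4),280,0);put(c(t,185,150,50,70,4),540,0)
put(c(s,325,180,40,40,7),0,310);put(c(s,160,225,80,80,3.5),280,310);put(c(s,395,140,70,75,3.5),560,310)
cv2.imwrite('pics/c0.png',P)
E
```

```text
Traceback (most recent call last):
ValueError: could not broadcast input array from shape (262,245,3) into shape (262,240,3)
```

```bash
python3 - <<'E'
from h import *
t=load('top0')['image'];s=load('scene0')['image']
c=lambda im,x,y,w,h,k:cv2.resize(im[y:y+h,x:x+w],None,fx=k,fy=k,interpolation=cv2.INTER_CUBIC)
P=np.zeros((600,800,3),np.uint8)
def put(im,X,Y): P[Y:Y+im.shape[0],X:X+im.shape[1]]=im
put(c(t,265,185,40,40,7),0,0);put(c(t,395,145,60,75,4),280,0);put(c(t,185,150,50,70,4),540,0)
put(c(s,325,180,40,40,7),0,310);put(c(s,160,225,80,80,3.5),280,310);put(c(s,395,140,65,75,3.5),560,310)
cv2.imwrite('pics/c0.png',P)
E
```

```text
(no output)
```

View pics/c0.png

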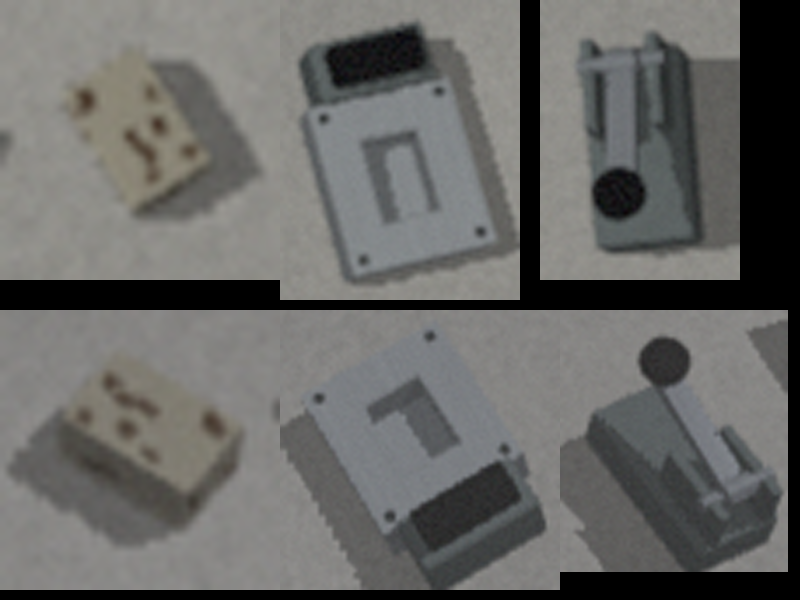

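The crops show the block's top face at top-view corners (65,90), (140,47), (212,160) and (137,212). The nest's four screws are at (323,118), (438,91), (481,231) and (363,260). The pad disc is at (619,193) in the top crop and (665,361) in the scene crop. I'll turn these into positions.

```bash
cat > m.py <<'E'
from h import *
def blobs(m,amin): 
    n,l,st,c=cv2.connectedComponentsWithStats(m.astype(np.uint8)); return [(c[i],st[i,4],l==i) for i in range(1,n) if st[i,4]>=amin]
def roi(shape,x,y,w,h):
    m=np.zeros(shape[:2],bool); m[y:y+h,x:x+w]=1; return m
def planerect(s,mask,z,k=4):
    big=cv2.resize(mask.astype(np.float32),None,fx=k,fy=k,interpolation=cv2.INTER_LINEAR)>.5
    cs,_=cv2.findContours(big.astype(np.uint8),cv2.RETR_EXTERNAL,cv2.CHAIN_APPROX_NONE)
    c=max(cs,key=cv2.contourArea)[:,0]
    uv=(c+.5)/k-.5
    p=np.array([onz(s,u,v,z)[:2] for u,v in uv],np.float32)
    (cx,cy),(w,h),a=cv2.minAreaRect(p*1000)
    if w<h: w,h,a=h,w,a+90
    return cx/1000,cy/1000,w,h,(a+90)%180-90
E
python3 - <<'E'
from m import *
for n,b,ne,pd in(('top0',(265,185,40,40),(395,145,60,75),(185,180,50,40)),('scene0',(325,180,40,40),(160,225,80,80),(410,143,28,25))):
    s=load(n); im=s['image'].astype(int); B,G,R=im[...,0],im[...,1],im[...,2]; V=im.max(2)
    print(n)
    m=roi(im.shape,*b)
    sat=(R-B); print('block sat/V pct',np.percentile(sat[m],[10,50,90]),np.percentile(V[m],[5,50,95]))
    g=roi(im.shape,*ne); 
    for th in(60,75,90):
        for c,a,mm in blobs(g&(V<th),3): print(' nest',th,c.round(2),a, onz(s,*c,.038)[:2].round(4))
    p=roi(im.shape,*pd)
    for th in(35,45,60):
        for c,a,mm in blobs(p&(V<th),20): print(' pad',th,c.round(2),a, onz(s,*c,.115).round(4))
    for t in(12,18,24):
      for v in(100,125,150):
        q=[x for x in blobs(cv2.morphologyEx((m&(sat>t)&(V>v)).astype(np.uint8),cv2.MORPH_CLOSE,np.ones((5,5))),60)]
        for c,a,mm in q: print(' blk',t,v,c.round(1),a,np.round(planerect(s,mm,.03),4))
E
```

```text
top0
block sat/V pct [ 5.  6. 20.] [ 97. 143. 149.]
 nest 60 [418.72 159.16] 264 [ 0.6624 -0.288 ]
 nest 75 [419.06 159.08] 291 [ 0.6627 -0.2891]
 nest 75 [402.17 165.17] 24 [ 0.6437 -0.2375]
 nest 90 [417.74 160.45] 429 [ 0.6584 -0.285 ]
 nest 90 [434.33 167.33] 3 [ 0.6372 -0.3341]
 nest 90 [405.33 174.33] 3 [ 0.6154 -0.2462]
 nest 90 [423.85 179.31] 13 [ 0.6003 -0.3011]
 nest 90 [444.5 202.5] 4 [ 0.5301 -0.3596]
 nest 90 [415.5 209.5] 4 [ 0.5089 -0.2729]
 nest 90 [441. 208.] 3 [ 0.5136 -0.3485]
 pad 35 [204.36 197.96] 113 [0.5285 0.3354 0.115 ]
 pad 45 [204.32 197.96] 120 [0.5285 0.3356 0.115 ]
 pad 60 [222.78 194.67] 51 [0.5381 0.2839 0.115 ]
 pad 60 [204.33 198.05] 132 [0.5282 0.3355 0.115 ]
 blk 12 100 [283.9 203. ] 266 [ 0.5284  0.1185 62.195  43.5342 34.0074]
 blk 12 125 [283.3 202.7] 240 [ 0.5295  0.1194 60.2213 41.1526 31.6143]
 blk 18 100 [283.7 202.7] 218 [ 0.529   0.1184 57.9869 39.5838 34.2783]
 blk 18 125 [283.6 202.8] 210 [ 0.5291  0.1183 58.3024 38.741  33.0796]
scene0
block sat/V pct [ 2.  3. 14.] [ 82. 133. 139.]
 nest 60 [212.44 280.77] 379 [ 0.6466 -0.2843]
 nest 75 [170.5 249.5] 4 [ 0.5272 -0.3607]
 nest 75 [223.67 264.33] 3 [ 0.614 -0.247]
 nest 75 [213.21 285.88] 707 [ 0.6601 -0.2861]
 nest 75 [191.  283.5] 6 [ 0.6352 -0.3346]
 nest 90 [202.6 232.2] 5 [ 0.5075 -0.2728]
 nest 90 [193.99 249.99] 80 [ 0.5494 -0.3059]
 nest 90 [170.6 249.8] 5 [ 0.5282 -0.3607]
 nest 90 [206.84 257.74] 19 [ 0.5818 -0.2812]
 nest 90 [223.5 264.5] 4 [ 0.6143 -0.2475]
 nest 90 [228.27 269.18] 11 [ 0.6306 -0.24  ]
 nest 90 [212.71 286.37] 846 [ 0.661  -0.2875]
 nest 90 [191.  283.5] 6 [ 0.6352 -0.3346]
 pad 60 [424.38 154.21] 137 [0.5323 0.3336 0.115 ]
 blk 12 100 [346.5 195.7] 248 [ 0.5304  0.1179 60.0878 40.4257 32.451 ]
 blk 12 125 [346.9 195.2] 205 [ 0.5289  0.1189 58.2931 38.1573 30.1283]
```

```bash
cat > go.py <<'E'
import sys
from h import *
from scipy.spatial.transform import Rotation as Ro
def plan(x,y,z,ydeg):
    st=env.read_state(); R=np.array(st['ee_rot']); p=np.array(st['tcp_pos'])
    a=np.radians(ydeg); Y=np.array([np.cos(a),np.sin(a),0]); Z=np.array([0,0,-1.]); T=np.c_[np.cross(Y,Z),Y,Z]
    print('slide',(R.T@(np.array([x,y,z])-p)*100).round(2),'rot',Ro.from_matrix(R.T@T).as_rotvec().round(4),
     'p',p.round(4),'q',np.round(st['joint_pos'],2),'f',np.round(st['ft_force'],1),'w',round(st['width'],3),'g',st['grasp_force'],'t',st['time_s'])
if __name__=='__main__': plan(*map(float,sys.argv[1:]))
E
python3 go.py .5293 .1185 .15 -57
```

```text
slide [-44.32 -33.67   9.99] rot [-1.1000e-03  1.9000e-03  2.1719e+00] p [0.2492 0.5997 0.2494] q [-0.91  0.5  -0.43  1.55  0.22  1.14 -0.21] f [ 0.   0.5 -0.4] w 1.0 g 0.0 t 0.1
```

```bash
python3 -m handwheel '[{"slide":[-22,-17,0],"rot":[0,0,1.1]},{"slide":[-44.3,-33.7,0],"rot":[0,0,2.17]},{"slide":[-44.3,-33.7,0],"rot":[0,0,2.17]},{"slide":[-44.3,-33.7,0],"rot":[0,0,2.17]},{"slide":[-44.3,-33.7,0],"rot":[0,0,2.17]},{"slide":[-44.3,-33.7,0],"rot":[0,0,2.17]},{"slide":[-44.3,-33.7,0],"rot":[0,0,2.17]},{"slide":[-44.3,-33.7,0],"rot":[0,0,2.17]},{"slide":[-44.3,-33.7,0],"rot":[0,0,2.17]},{"slide":[-44.3,-33.7,0],"rot":[0,0,2.17]}]' 0.8 25; python3 go.py .5293 .1185 .031 -57
```

```text
time_s: 1.1
tcp_pos: [0.5011, 0.1661, 0.2502]
ee_rot: [[0.323, 0.946, -0.0], [0.946, -0.323, 0.0], [0.0, -0.0, -1.0]]
ft_force: [0.1, 0.8, -0.4]
width: 0.802
grasp_force: 0.0
slide [-3.59  4.2  21.92] rot [-1.000e-04  0.000e+00  6.659e-01] p [0.5011 0.1661 0.2502] q [-0.39  0.25  0.02  1.87 -0.01  1.02 -0.7 ] f [ 0.1  0.8 -0.4] w 0.802 g 0.0 t 1.1
```

```bash
python3 -m handwheel '[{"slide":[-3.6,4.2,5],"rot":[0,0,0.67]},{"slide":[-3.6,4.2,10],"rot":[0,0,0.67]},{"slide":[-3.6,4.2,10],"rot":[0,0,0.67]},{"slide":[-3.6,4.2,10],"rot":[0,0,0.67]},{"slide":[-3.6,4.2,10],"rot":[0,0,0.67]},{"slide":[-3.6,4.2,10],"rot":[0,0,0.67]},{"slide":[-3.6,4.2,10],"rot":[0,0,0.67]},{"slide":[-3.6,4.2,10],"rot":[0,0,0.67]},{"slide":[-3.6,4.2,10],"rot":[0,0,0.67]}]'; python3 go.py .5293 .1185 .031 -57
```

```text
time_s: 2.0
tcp_pos: [0.5291, 0.1206, 0.1505]
ee_rot: [[0.837, 0.547, 0.0], [0.547, -0.837, 0.0], [0.0, -0.0, -1.0]]
ft_force: [-0.2, -0.2, -0.0]
width: 0.794
grasp_force: 0.0
slide [-0.11  0.19 11.95] rot [-0.0001 -0.0004  0.0029] p [0.5291 0.1206 0.1505] q [-0.41  0.4   0.16  1.92 -0.09  0.82 -1.19] f [-0.2 -0.2 -0. ] w 0.794 g 0.0 t 2.0
```

```bash
python3 -m handwheel '[{"slide":[-0.1,0.2,4],"rot":[0,0,0]},{"slide":[-0.1,0.2,8],"rot":[0,0,0]},{"slide":[-0.1,0.2,10.5],"rot":[0,0,0]},{"slide":[-0.1,0.2,11.9],"rot":[0,0,0]},{"slide":[-0.1,0.2,11.9],"rot":[0,0,0]},{"slide":[-0.1,0.2,11.9],"rot":[0,0,0]}]'; python3 -m handwheel '[{"slide":[0,0,0],"rot":[0,0,0]},{"slide":[0,0,0],"rot":[0,0,0]},{"slide":[0,0,0],"rot":[0,0,0]},{"slide":[0,0,0],"rot":[0,0,0]},{"slide":[0,0,0],"rot":[0,0,0]},{"slide":[0,0,0],"rot":[0,0,0]},{"slide":[0,0,0],"rot":[0,0,0]},{"slide":[0,0,0],"rot":[0,0,0]}]' 0.2 25
```

```text
time_s: 2.6
tcp_pos: [0.53, 0.1184, 0.032]
ee_rot: [[0.838, 0.546, 0.001], [0.546, -0.838, 0.0], [0.001, 0.0, -1.0]]
ft_force: [0.7, -0.2, 0.3]
width: 0.8
grasp_force: 0.0
time_s: 3.4
tcp_pos: [0.5306, 0.1187, 0.0329]
ee_rot: [[0.838, 0.546, 0.003], [0.546, -0.838, 0.001], [0.003, 0.001, -1.0]]
ft_force: [-0.4, -0.0, 6.7]
width: 0.464
grasp_force: 26.5
```

```bash
python3 -m handwheel '[{"slide":[0,0,-2],"rot":[0,0,0]},{"slide":[0,0,-6],"rot":[0,0,0]},{"slide":[0,0,-10],"rot":[0,0,0]},{"slide":[0,0,-12],"rot":[0,0,0]},{"slide":[0,0,-12],"rot":[0,0,0]},{"slide":[0,0,-12],"rot":[0,0,0]}]' - 35;  python3 go.py .572 -.3035 .15 -76.3
```

```text
time_s: 4.0
tcp_pos: [0.5294, 0.1185, 0.1517]
ee_rot: [[0.838, 0.546, 0.001], [0.546, -0.838, 0.001], [0.001, 0.0, -1.0]]
ft_force: [0.1, -0.5, -0.0]
width: 0.454
grasp_force: 36.5
slide [-19.48  37.67   0.15] rot [-1.000e-04 -1.200e-03  3.389e-01] p [0.5294 0.1185 0.1517] q [-0.41  0.4   0.17  1.93 -0.09  0.82 -1.18] f [ 0.1 -0.5 -0. ] w 0.454 g 36.48519694805145 t 4.0
```

```bash
python3 -m handwheel '[{"slide":[-1,2,0],"rot":[0,0,0.04]},{"slide":[-3,6,0],"rot":[0,0,0.08]},{"slide":[-5,10,0],"rot":[0,0,0.12]},{"slide":[-7,14,0],"rot":[0,0,0.16]},{"slide":[-9,18,0],"rot":[0,0,0.2]},{"slide":[-11,22,0],"rot":[0,0,0.24]},{"slide":[-13,26,0],"rot":[0,0,0.28]},{"slide":[-15,30,0],"rot":[0,0,0.3]},{"slide":[-17,34,0],"rot":[0,0,0.32]},{"slide":[-19.5,37.6,0.1],"rot":[0,0,0.339]}]';python3 -m handwheel '[{"slide":[0,0,0],"rot":[0,0,0]},{"slide":[0,0,0],"rot":[0,0,0]},{"slide":[0,0,0],"rot":[0,0,0]},{"slide":[0,0,0],"rot":[0,0,0]}]' >/dev/null;  python3 go.py .572 -.3035 .15 -76.3
python3 - <<'E'
from h import *
a=snap('top','top1')['image'];b=snap('scene','scene1')['image']
c=lambda im,x,y,w,h,k:cv2.resize(im[y:y+h,x:x+w],None,fx=k,fy=k,interpolation=cv2.INTER_CUBIC)
cv2.imwrite('pics/c1.png',np.hstack([c(a,380,120,100,130,4),c(b,140,190,100,130,4)]))
E
```

```text
time_s: 5.0
tcp_pos: [0.5702, -0.3057, 0.1483]
ee_rot: [[0.972, 0.235, -0.002], [0.235, -0.972, 0.0], [-0.002, -0.001, -1.0]]
ft_force: [1.6, 0.5, -0.1]
width: 0.458
grasp_force: 36.4
slide [ 0.01  0.23 -0.06] rot [-0.0017  0.0008  0.0017] p [ 0.5713 -0.3013  0.1494] q [ 0.21  0.58  0.32  1.66 -0.22  0.93 -0.71] f [-0.3 -0.6  0.8] w 0.455 g 36.480368971824646 t 5.4
```

View pics/c1.png

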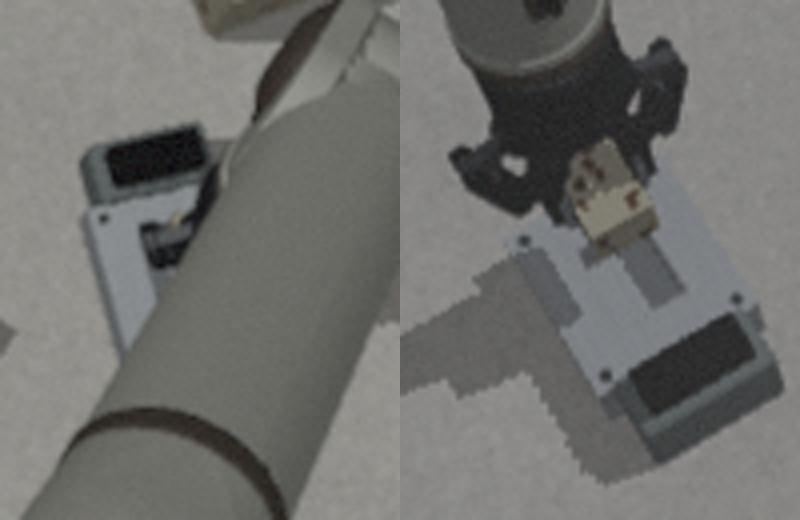

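The top view is mostly blocked by the arm. In the scene view the block hangs between the fingers, with its front end around (630,225) in the crop, above the pocket. I'll compare its front edge with predicted corners.

```bash
python3 - <<'E'
from m import *
s=load('scene1'); st=env.read_state(); p=np.array(st['tcp_pos']); R=np.array(st['ee_rot']); print(p)
k=14;x0,y0,w,h=276-0-0-100,215,40,42
im=cv2.resize(s['image'][y0:y0+h,x0:x0+w],None,fx=k,fy=k,interpolation=cv2.INTER_NEAREST)
im=np.clip(im*1.6,0,255).astype(np.uint8)
for dx in(.03,-.03):
  for dy in(.02,-.02):
    for dz,c in((.032,(0,0,255)),(.002,(0,255,0))):
      u,v=proj(s,p+R@np.array([dx,dy,dz])); print(dx,dy,dz,round(u,1),round(v,1))
      cv2.circle(im,(int((u-x0+.5)*k),int((v-y0+.5)*k)),3,c,-1)
cv2.imwrite('pics/c2.png',im); print(im.shape)
E
```

```text
[ 0.57170453 -0.30148687  0.1499904 ]
0.03 0.02 0.032 190.2 255.6
0.03 0.02 0.002 187.6 249.7
0.03 -0.02 0.032 205.4 246.9
0.03 -0.02 0.002 203.2 240.9
-0.03 0.02 0.032 178.4 236.8
-0.03 0.02 0.002 175.7 230.7
-0.03 -0.02 0.032 193.4 228.5
-0.03 -0.02 0.002 191.0 222.2
(588, 560, 3)
```

View pics/c2.png

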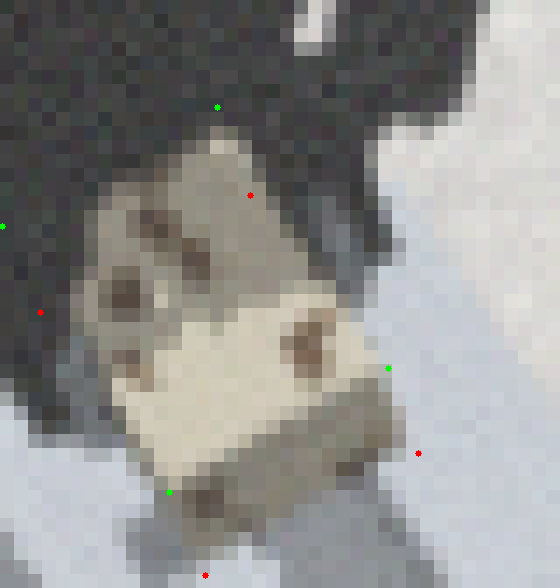

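The block's front edge is at crop pixels (172,488) to (378,373), near the prediction, so its centre is about 1 mm behind the TCP along tool x. I'll refine the nest centre from the screw centroids.

```bash
python3 - <<'E'
from m import *
for n,pts in(('top0',[(434.3,167.3),(405.3,174.3),(444.5,202.5),(415.5,209.5)]),('scene0',[(191,283.5),(223.6,264.4),(170.5,249.6),(202.6,232.2)])):
    s=load(n); g=s['image'].astype(float).mean(2); out=[]
    for u,v in pts:
        U,V=np.meshgrid(np.arange(round(u)-3,round(u)+4),np.arange(round(v)-3,round(v)+4))
        w=g[V,U]; w=np.clip(np.median(w)-8-w,0,None)*(np.hypot(U-u,V-v)<2.7)
        out.append(onz(s,(w*U).sum()/w.sum(),(w*V).sum()/w.sum(),.038)[:2])
    o=np.array(out); d=(o[0]-o[2]+o[1]-o[3])/2
    print(n,o.round(4).tolist(),o.mean(0).round(4),'x len',np.hypot(*d).round(4),np.degrees(np.arctan2(d[1],d[0])).round(2))
    # pocket: dark pixels inside plate
E
python3 go.py .5731 -.3033 .074 -76.3
```

```text
top0 [[0.6373, -0.3337], [0.6157, -0.2466], [0.5302, -0.3602], [0.5085, -0.2726]] [ 0.5729 -0.3033] x len 0.1103 13.78
scene0 [[0.6353, -0.3345], [0.6142, -0.247], [0.5282, -0.3605], [0.5069, -0.2733]] [ 0.5712 -0.3038] x len 0.1103 13.71
slide [0.09 0.22 7.6 ] rot [-0.0009  0.0001  0.0019] p [ 0.5717 -0.3015  0.15  ] q [ 0.21  0.58  0.32  1.66 -0.22  0.93 -0.71] f [-0.9  0.1 -0.3] w 0.463 g 36.48035109043121 t 5.5
```

```bash
python3 -m handwheel '[{"slide":[0.1,0.2,2.5],"rot":[0,0,0]},{"slide":[0.1,0.2,5],"rot":[0,0,0]},{"slide":[0.1,0.2,7],"rot":[0,0,0]},{"slide":[0.1,0.2,7.6],"rot":[0,0,0]},{"slide":[0.1,0.2,7.6],"rot":[0,0,0]},{"slide":[0.1,0.2,7.6],"rot":[0,0,0]},{"slide":[0.1,0.2,7.6],"rot":[0,0,0]}]';python3 go.py .5731 -.3033 .064 -76.3
python3 - <<'E'
from h import *
b=snap('scene','scene2'); im=b['image']; k=14;x0,y0=176,222
cv2.imwrite('pics/c3.png',np.clip(cv2.resize(im[y0:y0+42,x0:x0+50],None,fx=k,fy=k,interpolation=cv2.INTER_CUBIC)*1.6,0,255).astype(np.uint8))
E
```

```text
time_s: 6.2
tcp_pos: [0.5739, -0.3053, 0.0758]
ee_rot: [[0.972, 0.237, 0.002], [0.237, -0.972, -0.001], [0.002, 0.002, -1.0]]
ft_force: [-0.1, 0.7, -1.0]
width: 0.463
grasp_force: 36.5
slide [-0.03 -0.21  1.18] rot [ 0.0016 -0.002  -0.0001] p [ 0.5739 -0.3053  0.0758] q [ 0.24  0.68  0.29  1.69 -0.26  0.81 -0.69] f [-0.1  0.7 -1. ] w 0.463 g 36.495561003685 t 6.2
```

View pics/c3.png

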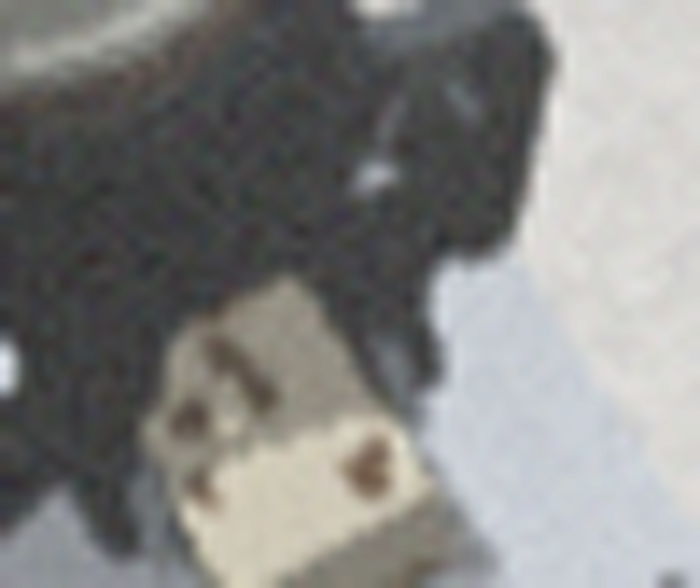

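That crop sat too high: it shows the block's top face ending at the lower edge of the crop. I'll let the arm settle and retake it lower.

```bash
python3 -m handwheel '[{"slide":[0,0,0],"rot":[0,0,0]},{"slide":[0,0,0],"rot":[0,0,0]},{"slide":[0,0,0],"rot":[0,0,0]},{"slide":[0,0,0],"rot":[0,0,0]},{"slide":[0,0,0],"rot":[0,0,0]}]'
python3 - <<'E'
from h import *
for i in range(3): b=snap('scene','scene3'); st=env.read_state(); print(np.round(st['tcp_pos'],4))
im=b['image']; k=12;x0,y0=166,240;p=np.array(st['tcp_pos']); R=np.array(st['ee_rot'])
im=np.clip(cv2.resize(im[y0:y0+46,x0:x0+60],None,fx=k,fy=k,interpolation=cv2.INTER_CUBIC)*1.6,0,255).astype(np.uint8)
def dot(q,c):
    u,v=proj(b,q); print(np.round(((u-x0+.5)*k,(v-y0+.5)*k))); cv2.circle(im,(int((u-x0+.5)*k),int((v-y0+.5)*k)),2,c,-1)
for dy in(.02,-.02):
    for dz in(.002,.032): dot(p+R@np.array([.0288,dy,dz]),(0,255,0))
N=np.array([.572,-.3035,.038]);a=np.radians(13.75);X=np.array([np.cos(a),np.sin(a),0]);Y=np.array([-np.sin(a),np.cos(a),0])
for i in(1,-1): dot(N+.0315*X+i*.0215*Y,(0,0,255))
cv2.imwrite('pics/c4.png',im)
E
```

```text
time_s: 6.75
tcp_pos: [0.5728, -0.3049, 0.0743]
ee_rot: [[0.972, 0.237, -0.0], [0.237, -0.972, 0.0], [-0.0, -0.0, -1.0]]
ft_force: [0.0, -0.2, -0.6]
width: 0.463
grasp_force: 36.5
[ 0.5728 -0.3049  0.0743]
[ 0.5728 -0.3048  0.0742]
[ 0.5728 -0.3048  0.0742]
[322. 301.]
[350. 365.]
[499. 199.]
[523. 264.]
[544. 274.]
[359. 382.]
```

View pics/c4.png

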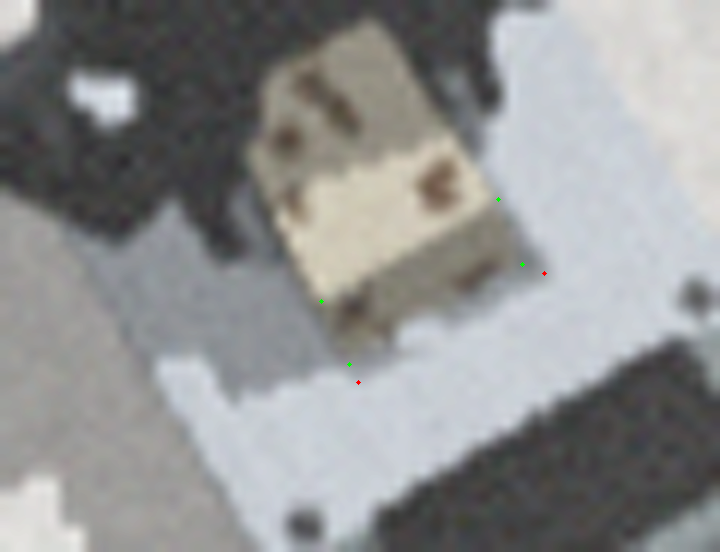

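The front-right pocket corner is at (545,268) and the block's lower front-right corner at about (518,258). The block needs about +1.1 mm along tool x and -1.5 mm along tool y; then I'll lower it gently.

```bash
python3 -m handwheel '[{"slide":[0.11,-0.15,0],"rot":[0,0,0]},{"slide":[0.11,-0.15,0],"rot":[0,0,0]},{"slide":[0.11,-0.15,0.1],"rot":[0,0,0]},{"slide":[0.11,-0.15,0.2],"rot":[0,0,0]},{"slide":[0.11,-0.15,0.35],"rot":[0,0,0]},{"slide":[0.11,-0.15,0.5],"rot":[0,0,0]},{"slide":[0.11,-0.15,0.65],"rot":[0,0,0]},{"slide":[0.11,-0.15,0.8],"rot":[0,0,0]},{"slide":[0.11,-0.15,0.8],"rot":[0,0,0]},{"slide":[0.11,-0.15,0.8],"rot":[0,0,0]}]'; python3 go.py .5736 -.3032 .058 -76.25
```

```text
time_s: 7.9
tcp_pos: [0.5735, -0.3031, 0.0662]
ee_rot: [[0.972, 0.237, -0.0], [0.237, -0.972, 0.0], [-0.0, -0.0, -1.0]]
ft_force: [-0.3, -0.1, -1.3]
width: 0.46
grasp_force: 36.5
slide [0.01 0.01 0.82] rot [-0.0001  0.0001 -0.0011] p [ 0.5735 -0.3031  0.0662] q [ 0.24  0.7   0.29  1.69 -0.26  0.79 -0.69] f [-0.3 -0.1 -1.3] w 0.46 g 36.495877504348755 t 7.9
```

```bash
python3 -m handwheel '[{"slide":[0,0,0.1],"rot":[0,0,0]},{"slide":[0,0,0.2],"rot":[0,0,0]},{"slide":[0,0,0.3],"rot":[0,0,0]},{"slide":[0,0,0.4],"rot":[0,0,0]},{"slide":[0,0,0.5],"rot":[0,0,0]},{"slide":[0,0,0.6],"rot":[0,0,0]},{"slide":[0,0,0.6],"rot":[0,0,0]},{"slide":[0,0,0.6],"rot":[0,0,0]}]'; python3 go.py .5736 -.3032 .058 -76.25
```

```text
time_s: 8.7
tcp_pos: [0.5735, -0.3031, 0.0603]
ee_rot: [[0.972, 0.237, -0.0], [0.237, -0.972, 0.0], [-0.0, -0.0, -1.0]]
ft_force: [-0.2, -0.6, -0.1]
width: 0.458
grasp_force: 36.5
slide [0.01 0.01 0.23] rot [-0.0001  0.0001 -0.0012] p [ 0.5735 -0.3031  0.0603] q [ 0.24  0.7   0.29  1.69 -0.26  0.78 -0.68] f [-0.2 -0.6 -0.1] w 0.458 g 36.49590611457825 t 8.7
```

```bash
python3 -m handwheel '[{"slide":[0,0,0],"rot":[0,0,0]},{"slide":[0,0,0],"rot":[0,0,0]},{"slide":[0,0,0],"rot":[0,0,0]},{"slide":[0,0,0],"rot":[0,0,0]},{"slide":[0,0,-1],"rot":[0,0,0]},{"slide":[0,0,-3],"rot":[0,0,0]},{"slide":[0,0,-5],"rot":[0,0,0]},{"slide":[0,0,-5],"rot":[0,0,0]}]' 0.65;python3 -m handwheel '[{"slide":[0,0,0],"rot":[0,0,0]},{"slide":[0,0,0],"rot":[0,0,0]},{"slide":[0,0,0],"rot":[0,0,0]},{"slide":[0,0,0],"rot":[0,0,0]},{"slide":[0,0,0],"rot":[0,0,0]},{"slide":[0,0,0],"rot":[0,0,0]}]' 0
python3 - <<'E'
from h import *
b=snap('scene','scene4'); im=b['image']; k=10;x0,y0=155,222
cv2.imwrite('pics/c5.png',np.clip(cv2.resize(im[y0:y0+58,x0:x0+78],None,fx=k,fy=k,interpolation=cv2.INTER_CUBIC)*1.6,0,255).astype(np.uint8))
E
python3 go.py .572 -.3035 .08 -76.25
```

```text
time_s: 9.5
tcp_pos: [0.5757, -0.3045, 0.1142]
ee_rot: [[0.972, 0.236, 0.006], [0.236, -0.972, -0.003], [0.005, 0.004, -1.0]]
ft_force: [0.6, 0.4, 0.0]
width: 0.65
grasp_force: 0.0
time_s: 10.1
tcp_pos: [0.5733, -0.3031, 0.1099]
ee_rot: [[0.972, 0.236, -0.001], [0.236, -0.972, 0.0], [-0.0, -0.0, -1.0]]
ft_force: [0.4, 0.4, -0.6]
width: 0.002
grasp_force: 0.0
slide [-0.15  0.    3.  ] rot [-0.0002  0.0003 -0.0012] p [ 0.5734 -0.3031  0.11  ] q [ 0.22  0.64  0.31  1.68 -0.24  0.87 -0.7 ] f [0.7 0.5 0.1] w 0.003 g 0.0 t 10.15
```

View pics/c5.png

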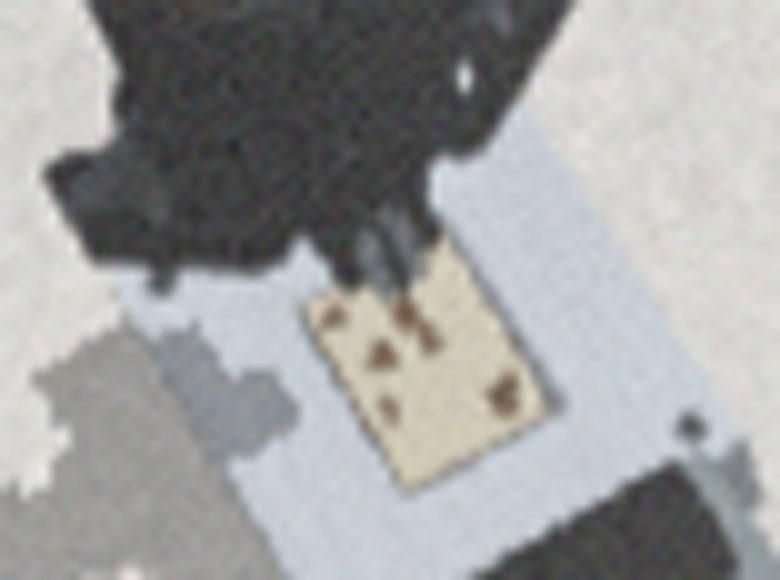

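The block now looks dropped in and about flush: its corners (410,490) and (550,405) line up with the pocket edge. I'll press it with the closed fingers.

```bash
python3 -m handwheel '[{"slide":[-0.15,0,2],"rot":[0,0,0]},{"slide":[-0.15,0,4],"rot":[0,0,0]},{"slide":[-0.15,0,4.8],"rot":[0,0,0]},{"slide":[-0.15,0,5.1],"rot":[0,0,0]},{"slide":[-0.15,0,5.3],"rot":[0,0,0]},{"slide":[-0.15,0,5.4],"rot":[0,0,0]},{"slide":[-0.15,0,5.4],"rot":[0,0,0]},{"slide":[-0.15,0,5.4],"rot":[0,0,0]}]'
```

```text
time_s: 10.95
tcp_pos: [0.5726, -0.3038, 0.0572]
ee_rot: [[0.972, 0.237, 0.001], [0.237, -0.972, -0.001], [0.001, 0.001, -1.0]]
ft_force: [-0.1, -0.7, 2.7]
width: 0.0
grasp_force: 1.5
```

```bash
python3 -m handwheel '[{"slide":[0,0,0.1],"rot":[0,0,0]},{"slide":[0,0,0.2],"rot":[0,0,0]},{"slide":[0,0,0.3],"rot":[0,0,0]},{"slide":[0,0,0.4],"rot":[0,0,0]},{"slide":[0,0,0.4],"rot":[0,0,0]},{"slide":[0,0,0.4],"rot":[0,0,0]}]'; python3 -m handwheel '[{"slide":[0,0,-2],"rot":[0,0,0]},{"slide":[0,0,-6],"rot":[0,0,0]},{"slide":[0,0,-10],"rot":[0,0,0]},{"slide":[0,0,-14],"rot":[0,0,0]},{"slide":[0,0,-18],"rot":[0,0,0]},{"slide":[0,0,-20],"rot":[0,0,0]},{"slide":[0,0,-20],"rot":[0,0,0]},{"slide":[0,0,-20],"rot":[0,0,0]}]'
python3 - <<'E'
from m import *
# pad triangulation from initial views (dark-disc centroids)
A=[ray(load('top0'),204.34,198.0),ray(load('scene0'),424.38,154.21)]
M=0;b=0
for c,d in A: d=d/np.linalg.norm(d);P=np.eye(3)-np.outer(d,d);M=M+P;b=b+P@c
x=np.linalg.solve(M,b);print('pad',x.round(4))
for n,uv in(('top0',[(619,193)]),):pass
s=load('top0')
# cheeks ends in top crop (588,40),(653,35): z~.08 ; bar crossbar ends (580,65),(663,58)
for q in((588,42),(653,36),(580,66),(663,59)): print(q,onz(s,(q[0]-540)/4+185-.4,q[1]/4+150-.4,.08).round(4))
E
python3 go.py .52 .33 .26 0
```

```text
time_s: 11.55
tcp_pos: [0.5727, -0.304, 0.057]
ee_rot: [[0.972, 0.236, 0.002], [0.236, -0.972, 0.0], [0.002, 0.0, -1.0]]
ft_force: [-10.6, 5.3, 30.1]
width: -0.002
grasp_force: 15.1
time_s: 12.35
tcp_pos: [0.5721, -0.3033, 0.2523]
ee_rot: [[0.972, 0.237, 0.001], [0.237, -0.972, -0.0], [0.001, 0.0, -1.0]]
ft_force: [-1.1, -0.3, -0.5]
width: 0.001
grasp_force: 0.0
pad [0.5291 0.3366 0.1099]
(588, 42) [0.6472 0.3728 0.08  ]
(653, 36) [0.6518 0.3252 0.08  ]
(580, 66) [0.629  0.3777 0.08  ]
(663, 59) [0.6345 0.317  0.08  ]
slide [  9.93 -62.77  -0.77] rot [ 6.0000e-04 -5.0000e-04 -1.3318e+00] p [ 0.5721 -0.3033  0.2523] q [ 0.19  0.48  0.36  1.58 -0.18  1.12 -0.74] f [-1.1 -0.3 -0.5] w 0.001 g 0.0 t 12.35
```

```bash
python3 -m handwheel '[{"slide":[1,-6,0],"rot":[0,0,0]},{"slide":[2,-12,0],"rot":[0,0,0]},{"slide":[3,-18,0],"rot":[0,0,0]},{"slide":[4,-24,0],"rot":[0,0,0]},{"slide":[5,-30,0],"rot":[0,0,0]},{"slide":[6,-36,0],"rot":[0,0,0]},{"slide":[7,-42,0],"rot":[0,0,0]},{"slide":[8,-48,0],"rot":[0,0,0]},{"slide":[9,-54,0],"rot":[0,0,0]},{"slide":[10,-60,0],"rot":[0,0,0]}]' >/dev/null
python3 -m handwheel '[{"slide":[0,0,0],"rot":[0,0,0]},{"slide":[0,0,0],"rot":[0,0,0]},{"slide":[0,0,0],"rot":[0,0,0]},{"slide":[0,0,0],"rot":[0,0,0]},{"slide":[0,0,0],"rot":[0,0,0]}]'
python3 - <<'E'
from h import *
b=snap('scene','scene5'); c=snap('top','top5')
f=lambda im,x,y,w,h,k:cv2.resize(im[y:y+h,x:x+w],None,fx=k,fy=k,interpolation=cv2.INTER_CUBIC)
cv2.imwrite('pics/c6.png',np.hstack([f(c['image'],390,140,65,80,6),f(b['image'],155,225,65,80,6)]))
E
python3 go.py .526 .335 .16 -76.3
```

```text
time_s: 13.85
tcp_pos: [0.5356, 0.1934, 0.2521]
ee_rot: [[0.972, 0.234, -0.0], [0.234, -0.972, -0.001], [-0.0, 0.0, -1.0]]
ft_force: [-0.2, 0.5, 0.5]
width: -0.001
grasp_force: 0.0
slide [  2.38 -13.93   9.23] rot [ 0.0001 -0.0001 -0.0022] p [0.5355 0.194  0.2523] q [-0.53  0.32  0.17  1.77 -0.06  1.05 -1.68] f [ 0.4 -1.1  0.8] w -0.002 g 0.0 t 13.95
```

View pics/c6.png

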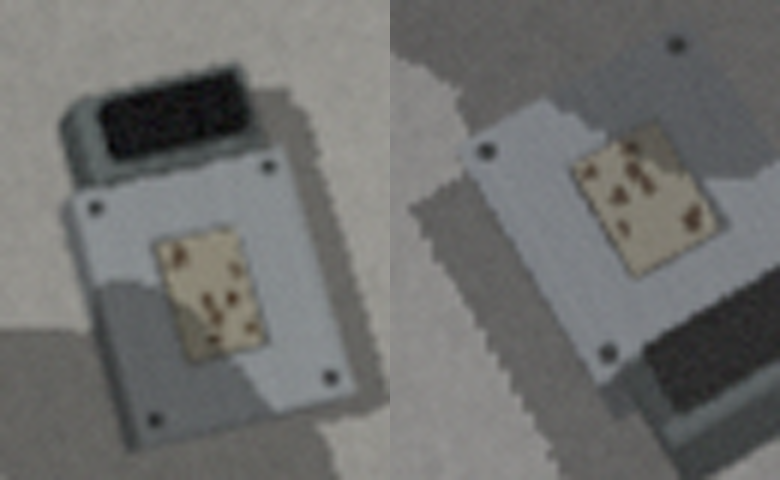

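In both views the block is flush and aligned in the pocket, at (210,295) left and (647,205) right. On to the lever.

```bash
python3 -m handwheel '[{"slide":[1,-5,0],"rot":[0,0,0]},{"slide":[2,-10,0],"rot":[0,0,0]},{"slide":[2.4,-13.9,0],"rot":[0,0,0]},{"slide":[2.4,-13.9,3],"rot":[0,0,0]},{"slide":[2.4,-13.9,6],"rot":[0,0,0]},{"slide":[2.4,-13.9,9],"rot":[0,0,0]},{"slide":[2.4,-13.9,9.2],"rot":[0,0,0]},{"slide":[2.4,-13.9,9.2],"rot":[0,0,0]},{"slide":[2.4,-13.9,9.2],"rot":[0,0,0]},{"slide":[2.4,-13.9,9.2],"rot":[0,0,0]}]'; python3 go.py .526 .335 .111 -76.3
```

```text
time_s: 14.95
tcp_pos: [0.527, 0.3364, 0.1624]
ee_rot: [[0.972, 0.236, 0.003], [0.236, -0.972, 0.002], [0.003, -0.001, -1.0]]
ft_force: [0.1, -0.2, 0.3]
width: 0.001
grasp_force: 0.0
slide [-0.15  0.12  5.14] rot [-0.0013 -0.0032 -0.0007] p [0.527  0.3364 0.1624] q [-0.69  0.51  0.11  1.71 -0.07  0.92 -1.89] f [ 0.1 -0.2  0.3] w 0.001 g 0.0 t 14.95
```

```bash
python3 -m handwheel '[{"slide":[0,0,1],"rot":[0,0,0]},{"slide":[0,0,2],"rot":[0,0,0]},{"slide":[0,0,2.5],"rot":[0,0,0]},{"slide":[0,0,3],"rot":[0,0,0]},{"slide":[0,0,3.5],"rot":[0,0,0]},{"slide":[0,0,4],"rot":[0,0,0]},{"slide":[0,0,4.4],"rot":[0,0,0]},{"slide":[0,0,4.8],"rot":[0,0,0]},{"slide":[0,0,4.9],"rot":[0,0,0]},{"slide":[0,0,4.9],"rot":[0,0,0]}]'; python3 -m handwheel '[{"slide":[0,0,0],"rot":[0,0,0]},{"slide":[0,0,0],"rot":[0,0,0]},{"slide":[0,0,0],"rot":[0,0,0]},{"slide":[0,0,0],"rot":[0,0,0]}]'
python3 - <<'E'
from h import *
b=snap('scene','scene6'); c=snap('top','top6')
f=lambda im,x,y,w,h,k:cv2.resize(im[y:y+h,x:x+w],None,fx=k,fy=k,interpolation=cv2.INTER_CUBIC)
cv2.imwrite('pics/c7.png',np.hstack([f(c['image'],180,140,65,80,6),f(b['image'],395,135,65,80,6)]))
E
```

```text
time_s: 15.95
tcp_pos: [0.524, 0.336, 0.111]
ee_rot: [[0.971, 0.237, -0.003], [0.237, -0.971, -0.001], [-0.003, -0.0, -1.0]]
ft_force: [-5.7, -1.2, 8.4]
width: 0.003
grasp_force: 3.9
time_s: 16.35
tcp_pos: [0.5241, 0.336, 0.1112]
ee_rot: [[0.971, 0.237, -0.003], [0.237, -0.971, -0.001], [-0.003, -0.0, -1.0]]
ft_force: [-5.7, -0.2, 7.4]
width: 0.002
grasp_force: 3.8
```

View pics/c7.png

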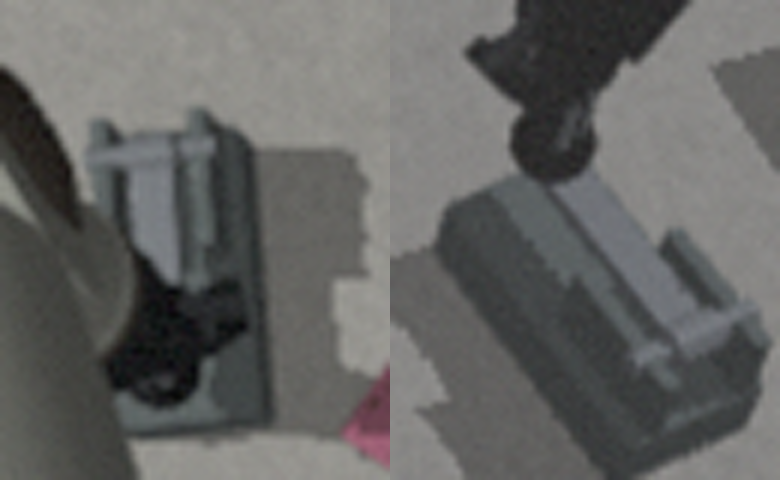

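The fingers rest on the pad at (553,140), the bar is about level, and the force is 7.4 N with the tip 92 mm up. Now hold.

```bash
python3 -m handwheel '[{"slide":[0,0,0],"rot":[0,0,0]},{"slide":[0,0,0],"rot":[0,0,0]},{"slide":[0,0,0],"rot":[0,0,0]},{"slide":[0,0,0],"rot":[0,0,0]},{"slide":[0,0,0],"rot":[0,0,0]},{"slide":[0,0,0],"rot":[0,0,0]},{"slide":[0,0,0],"rot":[0,0,0]},{"slide":[0,0,0],"rot":[0,0,0]},{"slide":[0,0,0],"rot":[0,0,0]},{"slide":[0,0,0],"rot":[0,0,0]}]' >/dev/null
python3 -m handwheel '[{"slide":[0,0,0],"rot":[0,0,0]},{"slide":[0,0,0],"rot":[0,0,0]},{"slide":[0,0,0],"rot":[0,0,0]},{"slide":[0,0,0],"rot":[0,0,0]},{"slide":[0,0,0],"rot":[0,0,0]},{"slide":[0,0,0],"rot":[0,0,0]},{"slide":[0,0,0],"rot":[0,0,0]},{"slide":[0,0,0],"rot":[0,0,0]},{"slide":[0,0,0],"rot":[0,0,0]},{"slide":[0,0,0],"rot":[0,0,0]}]' >/dev/null
python3 -m handwheel '[{"slide":[0,0,0],"rot":[0,0,0]},{"slide":[0,0,0],"rot":[0,0,0]},{"slide":[0,0,0],"rot":[0,0,0]},{"slide":[0,0,0],"rot":[0,0,0]},{"slide":[0,0,0],"rot":[0,0,0]},{"slide":[0,0,0],"rot":[0,0,0]},{"slide":[0,0,0],"rot":[0,0,0]},{"slide":[0,0,0],"rot":[0,0,0]},{"slide":[0,0,0],"rot":[0,0,0]},{"slide":[0,0,0],"rot":[0,0,0]}]' >/dev/null
python3 -m handwheel '[{"slide":[0,0,0],"rot":[0,0,0]},{"slide":[0,0,0],"rot":[0,0,0]},{"slide":[0,0,0],"rot":[0,0,0]},{"slide":[0,0,0],"rot":[0,0,0]},{"slide":[0,0,0],"rot":[0,0,0]},{"slide":[0,0,0],"rot":[0,0,0]},{"slide":[0,0,0],"rot":[0,0,0]},{"slide":[0,0,0],"rot":[0,0,0]},{"slide":[0,0,0],"rot":[0,0,0]},{"slide":[0,0,0],"rot":[0,0,0]}]'
python3 -c "
from workcell import job
print(job.finish_job())"
```

```text
time_s: 20.45
tcp_pos: [0.5241, 0.336, 0.1112]
ee_rot: [[0.971, 0.237, -0.003], [0.237, -0.971, -0.001], [-0.003, -0.0, -1.0]]
ft_force: [-6.0, -1.3, 7.5]
width: -0.002
grasp_force: 3.8
the job is handed in; nothing more can be done
None
```

I handed the job in at 20.5 s with the block pressed flush in the nest pocket and the fingers still holding the lever level at about 7.5 N after more than four seconds; the hand-in gave no verdict.

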